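# Close the jar rack's sliding stop into its catch

### The arm

A 7-joint arm with a two-finger parallel gripper is mounted at the origin on a cart in front of the work surface, level with it; the furniture and walls round the work are solid. World frame = base frame: x ahead of the robot, y to its left, z up, the work surface at z = 0. Lengths are in m, angles in rad, forces in N, time in s.
With the tool pointing down it reaches from about 0.375 to 0.925 m from the base axis. Payload 3.1 kg.
Tool frame: the origin (TCP) lies between the finger pads; the fingertips stand 19 mm ahead of it and the grasp point (between the pads) is the TCP; z points along the fingers, y is the direction in which the jaws open and shut (so a half turn about z gives the same grasp; the last joint's range is limited). The gripper opens to 85 mm and grips with 20 to 120 N. Pads are 22 mm wide; open, the fingers measure 114 mm over their backs; the gripper's body (76 mm by 85 mm) begins 54 mm behind the grasp point. The pads swing forward as they close: fully open they stand 13 mm farther back than shut.
Start: joints at [1.159, 0.383, 0.044, 1.598, -0.018, 1.161, -0.05], TCP at [0.201, -0.618, 0.25] pointing down, gripper open.
Joint ranges: [-2.61, 2.61], [-0.41, 2.15], [-1.48, 1.57], [0, 2.5], [-1.57, 4.71], [0.05, 1.97], [-2.85, 2.85]. Speed limits (rad/s): [2.79, 2.79, 3.14, 3.14, 3.14, 3.14, 3.14].

### API

Orientations are given as a unit quaternion [x, y, z, w].
In Python, from bench import move_ptp, movel, move_j, move_gripper, pause, inverse_kinematics, read_camera, camera_params, MotionError, sign_off, look_for, tip_of, read_time_s, read_qpos, read_joint_vel, read_effort, read_eef_pos, read_tcp_rot, read_ft_force, read_ft_torque, read_finger_gap gives the robot as it stands. Calls block until the motion is done:
- move_ptp(position, orientation): joint-space move of the TCP to a pose.
- movel(position, orientation=None, speed=0.15): straight line of the TCP; orientation=None keeps the orientation; speed is the mean speed in m/s.
- move_j(angles): joint-space move.
- move_gripper(opening, effort=None): finger opening in m; effort is the grip in N (None keeps the last); returns when the fingers have stopped.
- pause(seconds).
- inverse_kinematics(position, orientation): joint angles nearest the present ones, or None.
- read_camera(name): name is "scene" or "side" or "wrist"; returns the picture (384x512x3 uint8, red, green, blue); there is no depth.
- camera_params(name): a dict with "K" (3x3 intrinsics, pixels), "camera_from_world" (4x4, takes a point from world to camera coordinates). Camera axes: x right, y down, z forward; pixel columns grow to the right and rows downward; lengths in m; the calibration is good to about 2 mm. A picture is of the moment at which its call begins: read the wrist's pose just before it. camera_params takes no time and is no camera call; for the wrist camera it gives the pose at the moment of the call.
A pose or a line that the arm cannot do raises MotionError and nothing moves.
- sign_off(): hands the job in, once; it reports no verdict.
Trained networks look in the newest picture that a camera, given by its name, has taken for a name from the list of things; names that differ only in an ending like _2 or _b are one class to them, and where a whole thing is asked for, a point or a joint stands for the part that bears it (a point fixed in the world has none). Each returns a list of dicts, best first, with "confidence" (0 to 1); they miss things now and then, are a little off and sometimes report something else, mostly with a low value. They report only what shows in the picture. A call takes as long as a camera call.
- look_for(camera, name): "at" ([column, row] in pixels, amid what is visible of it).
- tip_of(camera, name): "at" ([column, row] in pixels: a listed point, or the origin of a listed thing).
Readings, each from a call of its own:
- read_time_s(): time.
- read_qpos(): joint angles.
- read_joint_vel(): joint speeds.
- read_effort(): joint torques, N m.
- read_eef_pos(): TCP position.
- read_tcp_rot(): TCP orientation.
- read_ft_force(): force on the tool from outside, world axes, zero at the start.
- read_ft_torque(): the same for the moment, N m.
- read_finger_gap(): finger opening in m.
Only numpy, scipy, OpenCV 4.12 (cv2) and the standard library are available. Lean on these libraries where they do the work, as an engineer would, in place of code of your own. Each camera call takes 0.05 s, during which the arm holds its last target. There are 200 camera calls.

### The job

Close up the jar rack: push the upright sliding stop along its rails towards the spice jars until its sprung pin rides over the first hump of the bent steel catch and drops fully into the notch, and leave it seated there. Only push the stop, gently and with the fingertips; do not push on past the notch, lift anything, or shove the jars or the other things standing about.

Things in the scene. Friction and masses are not known exactly. Their poses are not given: they have to be found in the camera images.
- rack: fixed wooden jar rack: board 360 mm long (x), y from -76 to +120 mm, 14 mm thick; two aluminium rails along x at y = -62 and +62 mm, end wall 75 mm high at the +x end. Origin: underside, mid length, on the centreline between the rails. +x is the direction the stop is pushed (away from the robot, towards the jars)
- stop: the sliding stop, captive on the rails (cannot be lifted): upright wooden plate 112 mm wide (y), 10 mm thick (x), top edge 141 mm above the worktop; axes as the rack's. Origin: on the board, centreline, in the plate's front face (jar side). Steel shoes on the rails at both sides reach 34 mm behind its back face, up to 30 mm above the worktop; an arm on the left carries the sprung pin
- stop_push (a point): place to push on the stop: on its back face (side away from the jars), centreline, 119 mm above the worktop, 22 mm below the top edge; the face is free down to 35 mm above the worktop. Sliding takes 1 N or less; the first hump 4 to 7 N; then the pin snaps in and pulls the stop some 10 mm ahead of the finger (push falls to nothing); pushing on out of the notch takes 9 to 14 N
- pin_foot (a point): underside of the roller (10 mm diameter, 16 mm long) at the foot of the sprung upright steel pin, an 8 mm rod in the stop's arm, 94 mm left (+y) of the stop's centreline; pin axis 12 mm behind the plate's back face. The spring presses it down with 10 to 14 N
- pin (a joint): height of the pin in m above its lowest place: 0 on the bare ledge, about 0.009 on a hump of the catch, about 0.001 when seated in the notch
- catch_notch (a point): bottom of the one V notch of the catch, a bent steel strip 22 mm wide, 100 mm long, on the rack's left ledge at rack y = +94 mm (its x varies); +x along the push. A ramp rises from 38 to 12 mm before the notch; hump 9 mm high, crest 12 to 10 mm before it; V down to ledge level; the same mirrored beyond. Seated: pin_foot lies over this point
- spice_1: spice jar, 45 mm diameter, 106 mm tall, standing loose in the rack; front row, left. Origin: centre of its underside. When the stop is seated its front face stands 16 to 20 mm short of the front jars
- spice_2: spice jar of the same size, front row, right
- spice_jar_1: slimmer spice jar, 41 mm diameter, 105 mm tall, standing loose behind the two others
- timer: bystander: white kitchen timer, 64 mm diameter, 54 mm tall, at the front right of the worktop
- honey_jar: bystander: jar with a red lid, 61 mm diameter, 86 mm tall, at the front left of the worktop

How it is judged:
At the end, for the whole second after the job is handed in: the stop is at rest with its pin down in the notch (within 3 mm of the notch's centre along the rails, pin lower than 4 mm), and the three jars stand upright within 10 mm of where they were (x of pin_foot in the frame of catch_notch between -0.003 and 0.003 m and value of joint pin below 0.004 m and distance of each of spice_1, spice_2, spice_jar_1 from where it was at the start of the episode below 0.01 m and angle between each of spice_1, spice_2, spice_jar_1's own z axis and vertical below 0.1 rad and linear speed of stop below 0.01 m/s); the robot touches nothing.
It fails at once if a jar in the rack is shoved more than 10 mm, lifted or tipped (distance of any of spice_1, spice_2, spice_jar_1 from where it was at the start of the episode above 0.01 m or angle between any of spice_1, spice_2, spice_jar_1's own z axis and vertical above 0.3 rad).
It fails at once if the stop is pushed on past the notch, over the second hump (more than 15 mm beyond) (x of pin_foot in the frame of catch_notch above 0.015 m).
It fails at once if the stop is pushed or squeezed with more than 30 N (contact force between any of the arm, the fingers and stop above 30 N).
It fails at once if the timer or the jar beside the rack is moved more than 20 mm or tipped (distance of any of timer, honey_jar from where it was at the start of the episode above 0.02 m or angle between any of timer, honey_jar's own z axis and vertical above 0.3 rad).
It also fails if it takes over 48 s, if anything falls off the work surface, if the arm or the gripper's body presses on something with over 40 N, if the wrist force passes 120 N, or if a joint passes its speed limit or range.

## Working session

There is one attempt and no reset: what is moved stays moved. The work goes in short steps, each a Python script; the robot and the scene stay as the last script left them, time stands still between calls to the robot, and variables do not carry over. Pictures are saved under pics/ and viewed, and the job is handed in when it is done.

```bash
mkdir -p pics; cat > h.py <<'E'
import numpy as np, cv2
from bench import *
def snap(c,n):
    im=read_camera(c); cv2.imwrite(f'pics/{n}.png',im[:,:,::-1]); return im
def ray(c,px):
    p=camera_params(c);K=np.array(p["K"]);T=np.array(p["camera_from_world"])
    d=T[:3,:3].T@np.linalg.inv(K)@np.array([px[0],px[1],1.]);o=-T[:3,:3].T@T[:3,3];return o,d/np.linalg.norm(d)
def atz(c,px,z):
    o,d=ray(c,px);return o+d*(z-o[2])/d[2]
def tri(cs):
    A=0;b=0
    for c,px in cs:
        o,d=ray(c,px);P=np.eye(3)-np.outer(d,d);A=A+P;b=b+P@o
    return np.linalg.solve(A,b)
E
python3 - <<'E'
from h import *
np.set_printoptions(precision=3,suppress=True)
print(read_time_s(),read_tcp_rot())
for c in("scene","side"):
    snap(c,c+'0')
    print(c,ray(c,(256,192)))
    for n in("stop","stop_push","pin_foot","catch_notch","rack","spice_1","spice_jar_1","timer","honey_jar"):
        print(c,n,[(np.round(r["at"],1),round(r["confidence"],2)) for r in tip_of(c,n)[:3]])
E
```

```text
0.0 [ 0.988  0.156 -0.    -0.001]
scene (array([0.092, 0.495, 0.537]), array([ 0.496, -0.74 , -0.455]))
scene stop [(array([263.1, 236.4]), 0.94), (array([235.4, 208. ]), 0.61)]
scene stop_push [(array([264.6, 200.6]), 0.86)]
scene pin_foot [(array([236. , 256.1]), 0.51), (array([214.9, 212.8]), 0.17)]
scene catch_notch [(array([206.4, 229.3]), 0.81)]
scene rack [(array([234.3, 219.4]), 0.74)]
scene spice_1 [(array([234.7, 207.3]), 0.97), (array([218.3, 215.2]), 0.94)]
scene spice_jar_1 []
scene timer [(array([344.2, 231.2]), 0.82), (array([266.3, 200.5]), 0.51)]
scene honey_jar [(array([286.6, 299.1]), 0.66)]
side (array([0.511, 0.495, 0.635]), array([ 0.066, -0.785, -0.616]))
side stop [(array([275.7, 224.9]), 0.86)]
side stop_push [(array([284. , 189.5]), 0.95), (array([337.1, 275.6]), 0.36)]
side pin_foot [(array([267. , 251.9]), 0.63)]
side catch_notch [(array([222.3, 240.4]), 0.71), (array([273.6, 225.2]), 0.31)]
side rack [(array([235.1, 220.4]), 0.7)]
side spice_1 [(array([214.9, 211.8]), 0.92), (array([228.7, 199.9]), 0.68), (array([235.8, 217.3]), 0.67)]
side spice_jar_1 [(array([206.6, 200.5]), 0.6), (array([274.9, 223.1]), 0.24)]
side timer [(array([322.5, 189.1]), 0.97)]
side honey_jar [(array([338.6, 278.3]), 0.98)]
```

```bash
python3 - <<'E'
from h import *
np.set_printoptions(precision=3,suppress=True)
for n,z,a,b in [("stop",.014,(263.1,236.4),(275.7,224.9)),("push",.119,(264.6,200.6),(284,189.5)),("pin",.014,(236,256.1),(267,251.9)),("notch",.014,(206.4,229.3),(222.3,240.4)),("rack",0,(234.3,219.4),(235.1,220.4)),("timer",0,(344.2,231.2),(322.5,189.1)),("honey",0,(286.6,299.1),(338.6,278.3)),("sp1",.014,(218.3,215.2),(214.9,211.8)),("sp2",.014,(234.7,207.3),(228.7,199.9))]:
    print(n,atz("scene",a,z),atz("side",b,z),tri([("scene",a),("side",b)]))
ims=[cv2.resize(cv2.imread(f'pics/{c}0.png')[120:340,130:400],None,fx=2.9,fy=2.7) for c in("scene","side")]
for c,i in zip(("scene","side"),ims): cv2.imwrite(f'pics/{c}0z.png',i)
E
```

```text
stop [ 0.517 -0.174  0.014] [ 0.515 -0.171  0.014] [ 0.514 -0.169  0.017]
push [ 0.508 -0.161  0.119] [ 0.502 -0.182  0.119] [ 0.503 -0.16   0.128]
pin [ 0.523 -0.075  0.014] [ 0.529 -0.079  0.014] [ 0.529 -0.084  0.007]
notch [ 0.646 -0.12   0.014] [ 0.637 -0.101  0.014] [ 0.635 -0.101  0.022]
rack [ 0.634 -0.215  0.   ] [ 0.62  -0.189  0.   ] [ 0.617 -0.186  0.013]
timer [ 0.376 -0.33   0.   ] [ 0.389 -0.355  0.   ] [ 0.388 -0.37  -0.019]
honey [ 0.37  -0.035  0.   ] [ 0.367 -0.035  0.   ] [ 0.368 -0.031  0.004]
sp1 [ 0.665 -0.189  0.014] [ 0.674 -0.199  0.014] [ 0.676 -0.204  0.006]
sp2 [ 0.656 -0.247  0.014] [ 0.647 -0.252  0.014] [ 0.644 -0.233  0.027]
```

View pics/scene0.png

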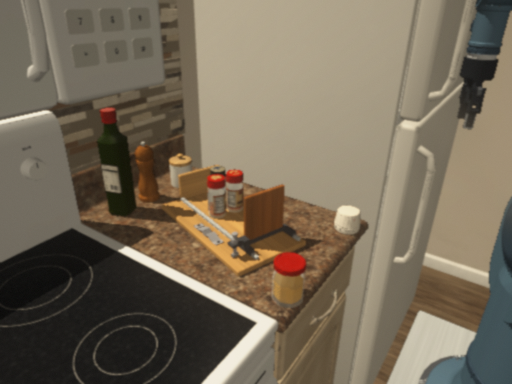

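View pics/side0z.png

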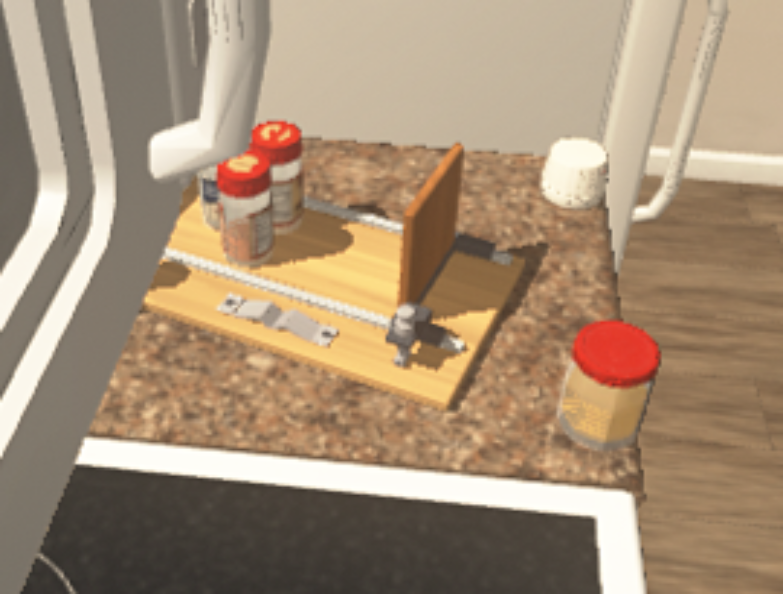

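The pictures show the wooden stop plate at about (264,212) in scene and the pin and arm at (268,238) in side. The catch is to its left at (225,238) in side, with the jars beyond it. The honey jar and timer flank the near end and leave a free corridor between them. Next I'll get the yaw from the board and plate edges.

```bash
python3 - <<'E'
from h import *
np.set_printoptions(precision=3,suppress=True)
f=lambda x,y:(130+x/2.9,120+y/2.7)
for a,b,z in [((450,405),(148,302),.014),((533,250),(450,405),.014),((461,147),(407,210),.141),((225,305),(330,338),.016),((163,250),(385,322),.025)]:
    A=atz("side",f(*a),z);B=atz("side",f(*b),z);d=B-A;print(A,B,np.linalg.norm(d),np.degrees(np.arctan2(d[1],d[0])))
im=cv2.imread('pics/scene0.png')[150:290,160:320];cv2.imwrite('pics/scene0zz.png',cv2.resize(im,None,fx=4,fy=4,interpolation=cv2.INTER_CUBIC))
# wait: candidate approach poses
from scipy.spatial.transform import Rotation as R
for yaw in (-15,-20):
  for off in(0,90,-90,180):
    q=(R.from_euler('z',yaw+off,degrees=True)*R.from_euler('x',180,degrees=True)).as_quat()
    print(yaw,off,inverse_kinematics([.44,-.14,.25],q),inverse_kinematics([.64,-.2,.124],q))
E
```

```text
[ 0.485 -0.031  0.014] [ 0.74  -0.116  0.014] 0.26885233452375873 -18.277591176601504
[ 0.419 -0.231  0.014] [ 0.485 -0.031  0.014] 0.21066350711196224 71.66593382943184
[ 0.493 -0.213  0.141] [ 0.531 -0.119  0.141] 0.10106460009884077 68.3508001364814
[ 0.676 -0.119  0.016] [ 0.584 -0.091  0.016] 0.09588676037256327 162.95226547386628
[ 0.742 -0.174  0.025] [ 0.541 -0.107  0.025] 0.21146878011154285 161.47074636335282
-15 0 [ 0.547  0.04  -0.334  2.019  0.015  1.085 -1.626] [ 0.363  0.553 -0.161  1.632  0.103  0.965 -1.666]
-15 90 [ 0.672  0.048 -0.461  2.014  0.024  1.086 -0.061] [ 0.573  0.591 -0.445  1.62   0.29   0.997 -0.227]
-15 -90 [-1.296 -0.299  1.39   2.074  0.324  1.144  2.827] [-0.58   1.087  1.363  1.679 -1.099  1.337 -2.413]
-15 180 [ 0.811  0.057 -0.603  2.008  0.037  1.087  1.501] [ 0.65   0.615 -0.554  1.616  0.366  1.015  1.292]
-20 0 [ 0.542  0.04  -0.328  2.019  0.015  1.085 -1.713] [ 0.349  0.552 -0.143  1.633  0.091  0.964 -1.745]
-20 90 [ 0.664  0.047 -0.453  2.014  0.023  1.085 -0.148] [ 0.56   0.588 -0.429  1.621  0.278  0.994 -0.307]
-20 -90 [-1.296 -0.299  1.39   2.074  0.324  1.144  2.74 ] [-0.58   1.087  1.363  1.679 -1.099  1.337 -2.5  ]
-20 180 [ 0.803  0.057 -0.595  2.008  0.036  1.086  1.414] [ 0.647  0.614 -0.55   1.616  0.362  1.014  1.207]
```

View pics/scene0zz.png

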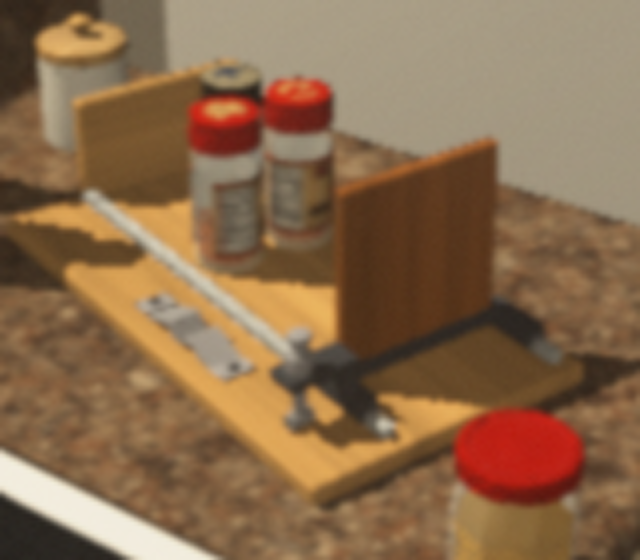

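Estimates agree: yaw is about -18.3°, rack origin about (0.618, -0.2015), stop at s about -0.107 and notch at s about -0.015 to -0.019. Before moving I'll check the fridge position. Then I'll retract along +y in front of it, swing over to a point behind the stop and look again.

```bash
cat >> h.py <<'E'
from scipy.spatial.transform import Rotation as R
YAW=np.radians(-18.3); u=np.array([np.cos(YAW),np.sin(YAW),0]); v=np.array([-u[1],u[0],0]); O=np.array([.618,-.2015,0])
Q=(R.from_euler('z',YAW)*R.from_euler('x',np.pi)).as_quat()
P=lambda s,z,t=0: O+s*u+t*v+np.array([0,0,z])
E
python3 - <<'E'
from h import *
np.set_printoptions(precision=3,suppress=True)
for px in((378,225),(400,130),(405,260),(445,100),(430,150)):
    o,d=ray("scene",px); print(px,[o+d*(y-o[1])/d[1] for y in(-.4,-.45,-.55)])
q0=read_tcp_rot()
movel([.17,-.42,.27],q0,speed=.25)
print(read_time_s(),read_eef_pos(),read_qpos())
print(inverse_kinematics(P(-.175,.25),Q))
move_gripper(0.0)
print(read_time_s(),read_finger_gap())
snap("scene","scene1")
E
```

```text
(378, 225) [array([ 0.314, -0.4  ,  0.005]), array([ 0.327, -0.45 , -0.025]), array([ 0.352, -0.55 , -0.084])]
(400, 130) [array([ 0.304, -0.4  ,  0.26 ]), array([ 0.316, -0.45 ,  0.244]), array([ 0.34 , -0.55 ,  0.213])]
(405, 260) [array([ 0.232, -0.4  , -0.069]), array([ 0.24 , -0.45 , -0.103]), array([ 0.256, -0.55 , -0.171])]
(445, 100) [array([ 0.226, -0.4  ,  0.34 ]), array([ 0.233, -0.45 ,  0.329]), array([ 0.248, -0.55 ,  0.307])]
(430, 150) [array([ 0.233, -0.4  ,  0.228]), array([ 0.24 , -0.45 ,  0.211]), array([ 0.256, -0.55 ,  0.176])]
1.9583 [ 0.17  -0.421  0.27 ] [ 1.104 -0.012 -0.009  2.025  0.     1.127 -0.162]
[ 0.741  0.081 -0.532  1.983  0.047  1.089 -1.701]
2.725 -0.00021726329232491504
```

View pics/scene1.png

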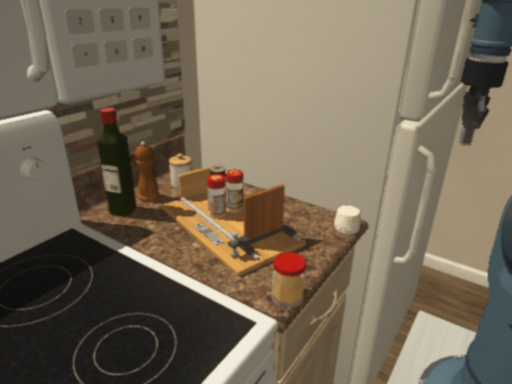

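Fridge front is at x ≈ 0.31 and its side at y ≈ -0.40, so I'll swing in at a small radius.

```bash
python3 - <<'E'
from h import *
np.set_printoptions(precision=3,suppress=True)
q0=read_tcp_rot()
movel([.19,-.365,.27],q0,speed=.25)
movel([.30,-.265,.27],q0,speed=.25)
move_ptp(P(-.185,.25),Q)
print(read_time_s(),read_eef_pos(),read_qpos(),read_ft_force())
for c in("scene","side","wrist"):
    snap(c,c+'2')
    for n in("stop_push","pin_foot","catch_notch","stop"):
        for r in tip_of(c,n)[:2]:
            X=atz(c,r["at"],{"stop_push":.119,"pin_foot":.014,"catch_notch":.014,"stop":.014}[n]); d=X-O
            print(c,n,np.round(r["at"],1),round(r["confidence"],2),"s,t=",np.round([d@u,d@v],4))
E
```

```text
4.9167 [ 0.441 -0.145  0.25 ] [ 0.764  0.061 -0.546  2.004  0.036  1.087 -1.692] [ 0.562 -0.09  -0.757]
scene stop_push [264.8 199.3] 0.65 s,t= [-0.113 -0.   ]
scene pin_foot [236.8 256. ] 0.66 s,t= [-0.131  0.089]
scene catch_notch [209.  233.3] 0.61 s,t= [-0.018  0.09 ]
scene stop [262.4 235.5] 0.72 s,t= [-0.1   -0.007]
scene stop [236.4 256. ] 0.64 s,t= [-0.131  0.09 ]
side stop_push [282.8 191.3] 0.9 s,t= [-0.116 -0.01 ]
side pin_foot [269.  252.5] 0.64 s,t= [-0.128  0.088]
side pin_foot [275.5 223.5] 0.46 s,t= [-0.105 -0.008]
side catch_notch [224.2 240.2] 0.86 s,t= [-0.018  0.099]
side stop [275.2 225. ] 0.82 s,t= [-0.107 -0.003]
wrist stop_push [254.4 107.7] 0.88 s,t= [-0.111 -0.002]
wrist stop_push [175.4  19.7] 0.58 s,t= [-0.042  0.063]
wrist catch_notch [176.9  23. ] 0.77 s,t= [-0.014  0.088]
wrist stop [255.2 105.6] 0.67 s,t= [-0.105 -0.003]
```

View pics/wrist2.png

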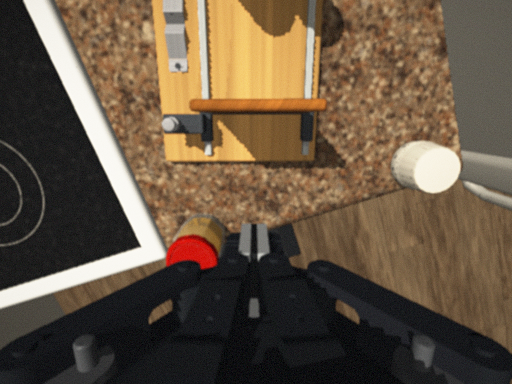

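View pics/side2.png

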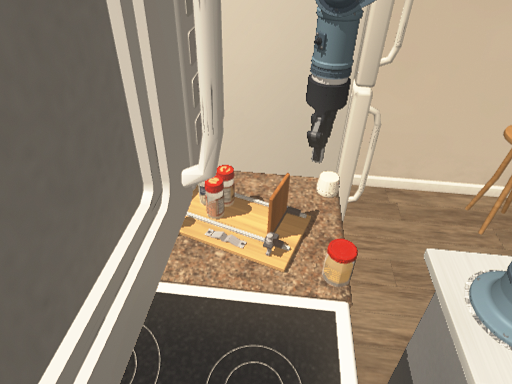

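The wrist view shows the plate square to the tool at (258,104), with the pin at (170,124) and the catch ahead of it at (175,35–70). The honey jar and timer are clear, and the measurements agree. I'll descend behind the stop and push, first gliding and then in small force-watched steps.

```bash
python3 - <<'E'
from h import *
np.set_printoptions(precision=3,suppress=True)
movel(P(-.165,.25),Q); movel(P(-.165,.13),Q,speed=.12); pause(.2)
f0=np.array(read_ft_force()); F=lambda: -(np.array(read_ft_force())-f0)@u
print(read_time_s(),f0)
s=-.14; movel(P(s,.13),Q,speed=.08); print(s,F())
movel(P(-.125,.13),Q,speed=.04); print(F())
movel(P(-.075,.13),Q,speed=.04); print(read_time_s(),F())
s=-.075
peak=0
while s<-.024 and read_time_s()<38:
    s+=.003 if (peak<1.5 and s<-.06) else .001
    movel(P(s,.13),Q,speed=.02); f=F(); peak=max(peak,f)
    print(round(s,3),round(f,2),round(read_time_s(),2))
    if f>14 or (peak>3 and f<.4*peak): break
snap("side","side3");snap("wrist","wrist3")
for c in("side","wrist"):
    for n in("pin_foot","catch_notch","stop_push"):
        for r in tip_of(c,n)[:1]:
            d=atz(c,r["at"],.119 if n=="stop_push" else .014)-O
            print(c,n,np.round(r["at"],1),round(r["confidence"],2),np.round([d@u,d@v],4))
print(read_time_s())
E
```

```text
7.3 [ 0.368 -0.679  0.345]
-0.14 0.6242314817285342
1.0275579986437462
9.6917 0.5223650073262442
-0.072 1.0 9.99
-0.069 1.03 10.29
-0.066 -0.61 10.59
-0.063 0.55 10.89
-0.06 0.71 11.19
-0.059 0.0 11.44
-0.058 0.41 11.69
-0.057 -0.09 11.94
-0.056 -0.07 12.19
-0.055 1.54 12.44
-0.054 0.54 12.69
-0.053 0.51 12.94
-0.052 0.26 13.19
-0.051 0.74 13.44
-0.05 0.55 13.69
-0.049 2.8 13.94
-0.048 5.57 14.19
-0.047 5.58 14.44
-0.046 6.43 14.69
-0.045 6.94 14.94
-0.044 4.82 15.19
-0.043 6.87 15.44
-0.042 6.86 15.69
-0.041 6.23 15.94
-0.04 6.9 16.19
-0.039 5.37 16.44
-0.038 5.28 16.69
-0.037 6.59 16.94
-0.036 6.92 17.19
-0.035 6.09 17.44
-0.034 7.26 17.69
-0.033 6.91 17.94
-0.032 6.79 18.19
-0.031 6.74 18.44
-0.03 7.15 18.69
-0.029 6.81 18.94
-0.028 7.39 19.19
-0.027 7.74 19.44
-0.026 6.0 19.69
-0.025 2.79 19.94
side pin_foot [233.7 235.5] 0.59 [-0.031  0.075]
side catch_notch [224.9 239.1] 0.62 [-0.017  0.095]
side stop_push [243.4 178.1] 0.87 [-0.011 -0.016]
wrist catch_notch [154.2 184.3] 0.88 [-0.016  0.088]
wrist stop_push [259.3 226.6] 0.84 [-0.013 -0.004]
20.3417
```

Force peaked at 7.7 N and is now dropping, so the pin is about at the crest. I'll continue in 0.5 mm steps until the force is gone, then look.

```bash
python3 - <<'E'
from h import *
f0=np.array([ 0.368,-0.679,0.345]); F=lambda: np.mean([-(np.array(read_ft_force())-f0)@u for _ in range(3)])
s=-.025; print(F())
k=0
while s<-.0195:
    s+=.0005; movel(P(s,.13),Q,speed=.02); pause(.05); f=F(); print(round(s,4),round(f,2),round(read_time_s(),2))
    k=k+1 if f<.9 else 0
    if k>=2 or f>8: break
snap("side","side4");im=snap("wrist","wrist4")
i=cv2.imread('pics/side4.png')[140:280,170:330];cv2.imwrite('pics/side4z.png',cv2.resize(i,None,fx=4,fy=4,interpolation=cv2.INTER_CUBIC))
for c in("side","wrist"):
    for n in("pin_foot","catch_notch","stop_push","stop"):
        for r in tip_of(c,n)[:1]:
            d=atz(c,r["at"],.119 if n=="stop_push" else .014)-O
            print(c,n,np.round(r["at"],1),round(r["confidence"],2),np.round([d@u,d@v],4))
E
```

```text
0.847061620396102
-0.0245 0.44 20.64
-0.024 0.91 20.94
-0.0235 0.26 21.24
-0.023 0.16 21.54
side pin_foot [228.  236.4] 0.53 [-0.0198  0.0837]
side stop_push [239.6 178.7] 0.61 [-0.0043 -0.0097]
side stop [236.4 210.3] 0.71 [ 0.0051 -0.01  ]
wrist catch_notch [153.1 183.9] 0.71 [-0.0142  0.0889]
wrist stop_push [259.  209.7] 0.66 [-0.0022 -0.0038]
wrist stop [257.8 163.7] 0.88 [ 0.004  -0.0046]
```

View pics/side4z.png

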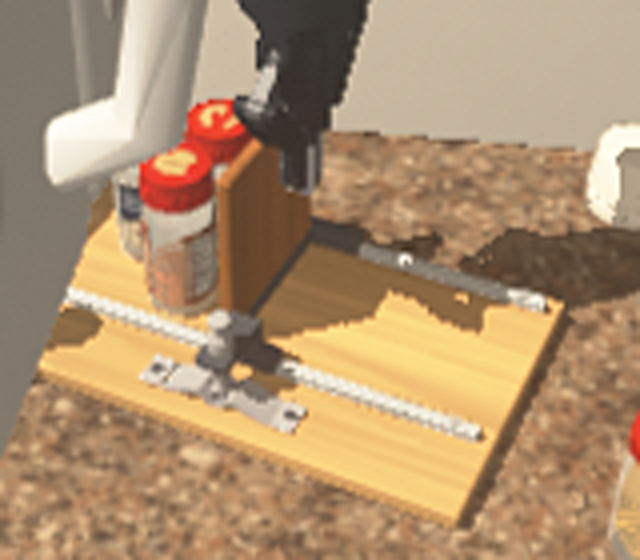

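View pics/wrist4.png

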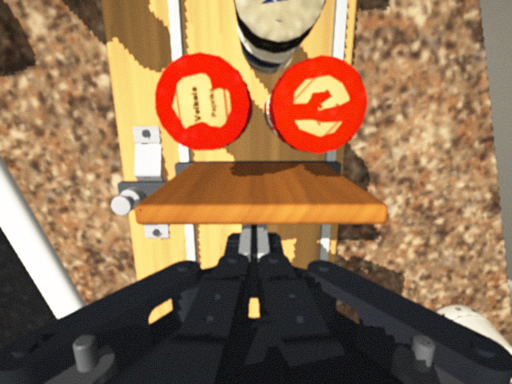

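The stop has snapped about 10 mm ahead of the finger. There is a gap between plate and finger at (255,225) in wrist, and the pin sits mid-catch in side. I'll back off, verify, and hand in.

```bash
python3 - <<'E'
from h import *
movel(P(-.09,.13),Q,speed=.1); movel(P(-.09,.22),Q,speed=.15); pause(.3)
print(read_time_s(),read_ft_force())
for c in("side","scene","wrist"):
    snap(c,c+"5")
    for n in("pin_foot","catch_notch","stop_push","stop"):
        for r in tip_of(c,n)[:1]:
            d=atz(c,r["at"],.119 if n=="stop_push" else .014)-O
            print(c,n,np.round(r["at"],1),round(r["confidence"],2),np.round([d@u,d@v],4))
A=cv2.imread('pics/side5.png')[190:270,180:280];B=cv2.imread('pics/scene5.png')[180:260,180:280]
cv2.imwrite('pics/z5.png',np.vstack([cv2.resize(k,(560,300),interpolation=cv2.INTER_CUBIC) for k in(A,B)]))
E
```

```text
23.9083 [-0.68582484 -0.42469752 -0.97581296]
side pin_foot [225.7 237.2] 0.42 [-0.0161  0.0885]
side catch_notch [226.  241.7] 0.6 [-0.0238  0.1013]
side stop_push [240.7 177.5] 0.75 [-0.0045 -0.0153]
side stop [235.7 211.8] 0.72 [ 0.004  -0.0039]
scene pin_foot [212.  234.7] 0.5 [-0.027  0.088]
scene catch_notch [212.8 231.5] 0.78 [-0.0162  0.079 ]
scene stop_push [236.3 181.2] 0.72 [ 0.0004 -0.0021]
scene stop [235.  218.2] 0.63 [0.0036 0.0005]
wrist catch_notch [171.8 107. ] 0.85 [-0.0127  0.0926]
wrist stop_push [255.3  87.1] 0.73 [-0.0013 -0.0023]
wrist stop [255.7  88.6] 0.55 [ 0.0071 -0.0033]
```

View pics/z5.png

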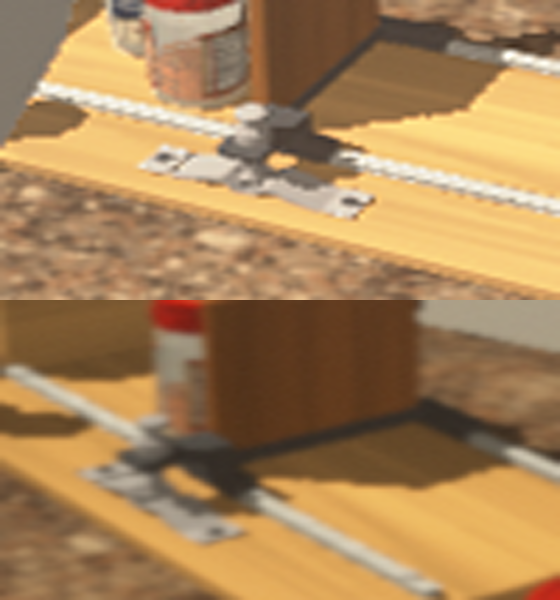

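View pics/wrist5.png

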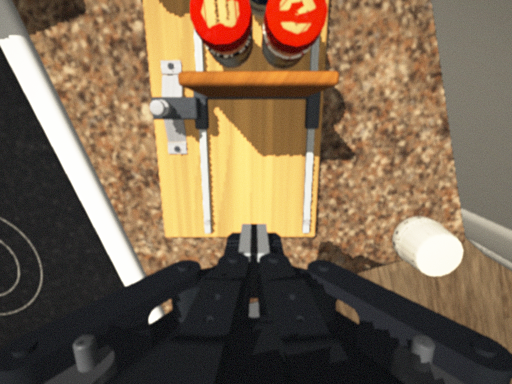

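The side and wrist pictures both show the pin in the middle of the catch: strip ends at wrist rows 67 and 149, pin at 107. The jars are upright and clear of the plate, and the arm is free.

```bash
python3 -c "
from bench import *
sign_off()"
```

```text
the job is handed in; nothing more can be done
```

The stop is pushed home, its pin looks seated in the notch, and I handed the job in at about 24 s of the 48 s allowed; no verdict was reported.

- **Push:** I used the closed fingertips on the back face, about 111 mm above the worktop. Force stayed near 7 N over the ramp, with a peak reading of 7.7 N. It then fell to nothing as the stop snapped roughly 10 mm ahead, and I stopped there and backed off.
- **Checks that agreed:** In the side and wrist pictures the pin stands mid-catch. The front jars look upright and clear of the plate, and nothing was touching the robot. Side-camera pin and wrist-camera notch estimates differ by 3 mm or less (-16 mm and -13 to -14 mm along the rails).
- **Checks that disagreed:** The networks' estimates of pin and notch scattered by up to about 10 mm between cameras, and the scene camera put the pin at -27 mm, with low confidence. The seating therefore rests mainly on the force drop, the snap and the pictures. I did not measure the pin's height. I also did not measure the jars' positions after the push.

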